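# Seat a taper-shank bench stake in its holder

## Task

Take the flat square-headed stake out of the wooden rest, stand its tapered tang in the grey bolted-down holder, and drive it down by its head, by pressing or light taps, until it is wedged tight: a straight push of 15 to 20 N must no longer move it, so that friction alone holds it upright. Never push with more than 25 N, which would crack the collet, and leave the domed stake and everything else where they are.

Things in the scene. Friction and masses are not known exactly. Their poses are not given: they have to be found in the camera images.
- flat_stake_head (a point): centre of the head of the flat stake, the one to mount: steel, 0.3 kg, 100 mm tall, upright in a hole of the wooden rest. The head is a square block 36 x 36 mm, 24 mm high, flat on top (12 mm above this point), over a round neck 20 to 26 mm thick, 20 mm long, and a square shoulder flange. z up along the stake; x and y square to the sides of head and tang: a quarter turn is the same
- flat_stake_shoulder (a point): centre of the underside of the flat stake's shoulder flange (34 x 34 mm, 6 mm thick), 38 mm below the head's centre, same axes. Below it is the tang, 50 mm long, square, tapering from 20 mm wide at the shoulder to 9.6 mm at the tip. When the tang is tight the shoulder still stands 2 to 9 mm above the holder's rim
- socket_rim (a point): centre of the holder's square mouth, level with its rim, 75 mm above the bench. Mouth 22 mm wide, 60 mm deep; z up, x and y square to its sides. Inside, a brass collet of four spring jaws matches the tang. Set in loosely, the tang stops with its shoulder anywhere from 4 to 29 mm above the rim, as the collet happens to stand, and stays upright there
- rest: wooden rest block 80 x 180 x 54 mm, fixed, origin at the centre of its underside; two square holes 24 mm wide, 47 mm either side of the centre along its own y. A stake stands in each, shoulder on the wood, with about 2 mm of play round the tang
- domed_stake_head (a point): centre of the head of the other stake, which stays in the rest: the same but with a round domed head 36 mm across and 24 mm high
- holder: grey steel box 60 x 60 mm on a dark base plate 110 x 110 x 12 mm with corner bolts, fixed; origin at the centre of its underside, axes as socket_rim. Pushed on, tang and collet ride down together against a few N for an unknown way (0 to 20 mm) to a hidden stop, then the jaws wedge and the push grows by some 8 N per mm. 15 to 20 N sets the tang; under 10 N it is loose; over 25 N cracks the collet
- flat_stake: the flat stake as a whole, origin at the tip of its tang, 88 mm below the head's centre, same axes as the head
- hammer: chasing hammer lying to the left, a bystander
- tin: round grey tin, 76 mm across and 32 mm high, a bystander
- brush: brass brush lying beyond the work, a bystander
- tweezers: black tweezers lying on the left, a bystander
- pliers: red-handled pliers lying beyond the work, a bystander
There are look-alikes about, which are no part of the job. What is shaped like the flat_stake but blue or green is not meant.

How it is judged:
By the outcome, as a careful person would: the job done as asked, in the order asked, and still so for the second after the job is handed in, with the robot touching nothing.
It also fails if it takes over 48 s, if anything falls off the work surface, if the arm or the gripper's body presses on something with over 40 N, if the wrist force passes 120 N, or if a joint passes its speed limit or range.

## Robot

A 6-joint arm with a two-finger parallel gripper is mounted at the origin on the work surface; the furniture and walls round the work are solid. World frame = base frame: x ahead of the robot, y to its left, z up, the work surface at z = 0. Lengths are in mm, angles in rad, forces in N, time in s.
With the tool pointing down it reaches from about 275 to 825 mm from the base axis. Payload 5.2 kg.
Tool frame: the origin (TCP) lies on the centre line of the jaws, within the pads' length; the fingertips stand 25 mm ahead of it and the grasp point (between the pads) lies 6 mm ahead of it; x points along the fingers, z is the direction in which the jaws open and shut, and the axes are right-handed (so a half turn about x gives the same grasp; the last joint's range is limited). The gripper opens to 93 mm and grips with 3 to 60 N. Pads are 15 mm wide; open, the fingers measure 128 mm over their backs; the gripper's body (75 mm by 188 mm) begins 65 mm behind the grasp point.
Start: joints at [-1.449, 0.259, 1.535, -0, 1.348, -0.203], TCP at [175.537, -521.241, 243.653] pointing down, gripper open.
Joint ranges: [-3.14, 3.14], [-0.91, 2.08], [0.19, 2.58], [-1.22, 4.36], [0.22, 2.71], [-3.12, 3.12]. Speed limits (rad/s): [2.57, 2.57, 3.14, 3.14, 3.14, 3.14].

## Interface

Orientations are given as [roll, pitch, yaw] about the fixed x, y, z axes, in that order (R = Rz(yaw) Ry(pitch) Rx(roll)).
In Python, from cell import bot gives the robot as it stands.
- The arm moves only by the tool move_arm, never from a script. Its argument "commands" is a list that holds one entry, the list of rows, each a list of 7 numbers: the shift along the tool's x, y, z in m, then the turn, a rotation vector about the tool's x, y, z in degrees, then the opening, from 0 (shut) to 1 (fully open). In form: [[[tx, ty, tz, ax, ay, az, claw], ...]]. A call has 1 to 10 rows; each row is the pose to reach, as a shift and turn from the pose commanded when the call began, along the tool's axes at that moment; what a row does not reach only later rows make up. A row lasts 1/10 s, in which the tool goes at most 50 mm and 8.59 degrees, less where a joint would pass 70% of its speed; a pose out of reach is approached as far as the arm can. A call with a gripper value outside its range is refused whole. The fingers move at their own pace and stop on an object; "grip_force" is the grip in N (left out, the last holds). Time passes only in rows, so rows that repeat a pose let the fingers close. It gives the time, the measured TCP pose, the force and the opening at its end, in the units of the state.
- bot.state(): the state, without advancing time (a new reading comes with each control period).
- bot.read_camera(name): name is "scene" or "top" or "wrist"; returns the picture (384x512x3 uint8, blue, green, red); there is no depth.
- bot.camera_params(name): a dict with "fx", "fy", "cx", "cy" (pixels), "k1" (the pictures are not rectified: a ray, as slopes to the right and down, at radius r is drawn at 1 + k1 r^2 times it, then the intrinsics apply), "xyz" and "rotation" of the camera in the world. Camera axes: x right, y down, z forward; pixel columns grow to the right and rows downward; lengths in mm; the calibration is good to about 2 mm. A picture is of the moment at which its call begins: read the wrist's pose just before it. camera_params takes no time and is no camera call; for the wrist camera it gives the pose at the moment of the call.
- bot.job_done(): hands the job in, once; it reports no verdict.
The state is a dict: "time_s": time; "joint_positions": joint angles; "qd": joint speeds; "joint_efforts": joint torques, N m; "tool_pos": TCP position; "eef_rot": TCP orientation; "ft_force": force on the tool from outside, world axes, zero at the start; "moment": the same for the moment, N m; "width": opening from 0.0 (shut) to 1.0 (fully open).
Only numpy, scipy, OpenCV 4.12 (cv2) and the standard library are available. Lean on these libraries where they do the work, as an engineer would, in place of code of your own. Each camera call takes 0.05 s, during which the arm holds its last target. There are 200 camera calls.

## Working session

There is one attempt and no reset: what is moved stays moved. The work goes in short steps, Python scripts to look and compute and a tool call to move; the robot and the scene stay as the last step left them, time stands still between calls to the robot, and variables do not carry over. Pictures are saved under pics/ and viewed, about 8 in all and at most 12, crops included, and the job is handed in when it is done.

Besides the shell and the picture viewer there is one more tool, called after "Request:" in YAML: its name, and indented under it one key for each argument. move_arm: Moves the arm, as the interface text tells. Its arguments: {"type":"object","properties":{"commands":{"type":"array","items":{"type":"array","items":{"type":"array","items":{"type":"number"}}}},"grip_force":{"type":"number"}},"required":["commands"]}

```bash
mkdir -p pics; ls
cat > h.py <<'E'
import numpy as np, cv2
from cell import bot
def ray(p,uv):
    d=np.array([(uv[0]-p["cx"])/p["fx"],(uv[1]-p["cy"])/p["fy"]]);s=d.copy()
    for _ in range(20): s=d/(1+p["k1"]*(s@s))
    return R(p)@np.array([s[0],s[1],1.])
def R(p):
    r=np.array(p["rotation"],float)
    if r.shape==(3,3): return r
    from scipy.spatial.transform import Rotation as Q
    return Q.from_euler("xyz",r).as_matrix()
def onz(p,uv,z):
    d=ray(p,uv);o=np.array(p["xyz"]);return o+d*(z-o[2])/d[2]
E
python3 - <<'E'
from h import *
print(bot.state())
for n in("scene","top","wrist"):
    print(n,bot.camera_params(n)); im=bot.read_camera(n); cv2.imwrite(f"pics/{n}0.png",im)
E
```

```text
pics
{'time_s': 0.0, 'joint_positions': array([-1.44880149e+00,  2.59354415e-01,  1.53605527e+00, -1.45431752e-05,
        1.34801907e+00, -2.02780656e-01]), 'qd': array([ 0.00045721,  0.00088496, -0.00234218,  0.00053044,  0.00255705,
       -0.00075632]), 'joint_efforts': array([ 2.51060723e-03, -4.37294054e+01, -2.84002072e+01,  7.22547225e-02,
        4.11238836e-02, -1.42329027e-04]), 'tool_pos': array([ 175.46852808, -520.73290083,  242.82269848]), 'eef_rot': array([2.94653357, 1.56896017, 1.70051597]), 'ft_force': array([-0.09934057, -0.26105564, -0.19986768]), 'moment': array([ 0.00042208,  0.01998437, -0.0158408 ]), 'width': 0.9996596567988004}
scene {'fx': 418.4915208968807, 'fy': 418.4915208968807, 'cx': 254.83204741034737, 'cy': 198.08140392885952, 'k1': -0.07392095889859769, 'xyz': array([-264.14695899,  603.68550239,  976.35781265]), 'rotation': array([-2.33606953e+00, -1.07579570e-03, -2.13426559e+00])}
top {'fx': 407.71429601565694, 'fy': 407.71429601565694, 'cx': 258.91362018253665, 'cy': 194.9373708473795, 'k1': -0.049413254534912805, 'xyz': array([ 263.91738706,   86.43123085, 1198.49560235]), 'rotation': array([-2.91566959, -0.00403272, -1.56412562])}
wrist {'fx': 294.8199451872696, 'fy': 294.8199451872696, 'cx': 256.3611525151748, 'cy': 189.671940007415, 'k1': -0.04916069561550699, 'xyz': array([ 240.68754395, -499.21107674,  384.12114471]), 'rotation': array([ 2.88622495e+00,  3.13356032e-04, -1.24576219e+00])}
```

View pics/top0.png

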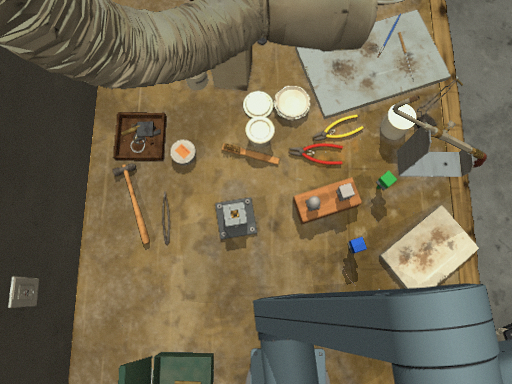

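View pics/scene0.png

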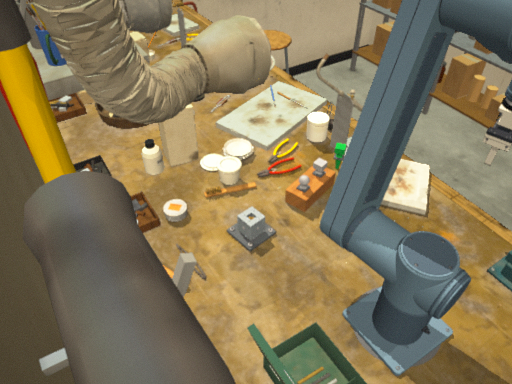

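Top view: rest at about (327,200), with the flat head at (347,191) and the dome at (314,203). The holder is at (236,217). The blue and green look-alikes stand on the bench.

Run:
```python
from h import *
p=bot.camera_params("top")
for n,uv,z in(("flat",(347,190),104),("dome",(314,201),104),("mouth",(235,214),75),("blue",(359,245),50)): print(n,onz(p,uv,z).round(1))
from scipy.spatial.transform import Rotation as Q
s=bot.state(); T=Q.from_euler("xyz",s["eef_rot"]).as_matrix(); print(T.round(3))
w=bot.camera_params("wrist"); print("cam in tool",(T.T@(w["xyz"]-s["tool_pos"])).round(1),(T.T@R(w)).round(3))
im=cv2.imread("pics/top0.png"); cv2.imwrite("pics/top0c.png",cv2.resize(im[150:260,190:400],None,fx=3.8,fy=3.8,interpolation=cv2.INTER_CUBIC))
```

```text
flat [ 531.4 -160.3  104. ]
dome [499.6 -67.9 104. ]
mouth [467.  150.2  75. ]
blue [ 385.  -200.1   50. ]
[[-0.     0.948  0.319]
 [ 0.001  0.319 -0.948]
 [-1.     0.    -0.001]]
cam in tool [-1.412e+02  6.870e+01  1.000e-01] [[-0.001 -0.253  0.967]
 [ 0.    -0.967 -0.253]
 [ 1.    -0.     0.001]]
```

View pics/top0c.png

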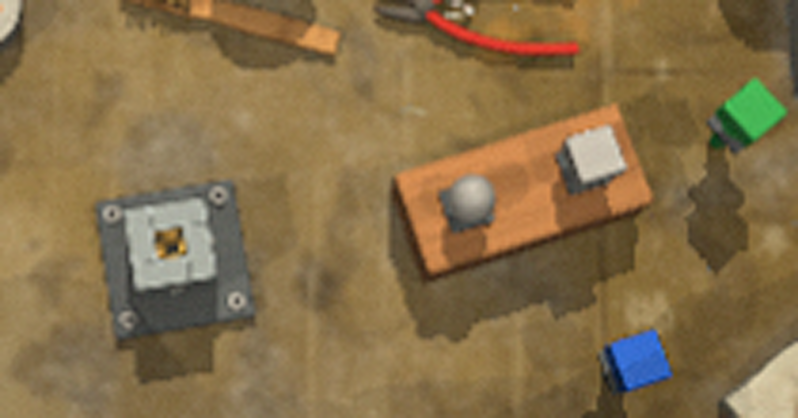

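The crop shows the flat head at about (597,155), yawed roughly like the rest (~19°, and the tool is already at 18.6°). The holder mouth is at about (170,242). The flat-to-dome distance measures 97 mm against 94 nominal. Next I move above the flat stake.

Request:
move_arm:
  commands:
    - [[0,0.452,-0.228,0,0,0,0.68],[0,0.452,-0.228,0,0,0,0.68],[0,0.452,-0.228,0,0,0,0.68],[0,0.452,-0.228,0,0,0,0.68],[0,0.452,-0.228,0,0,0,0.68],[0,0.452,-0.228,0,0,0,0.68],[0,0.452,-0.228,0,0,0,0.68],[0,0.452,-0.228,0,0,0,0.68],[0,0.452,-0.228,0,0,0,0.68],[0,0.452,-0.228,0,0,0,0.68]]
  grip_force: 40

```text
time_s: 1.15
tool_pos: [527.8, -163.5, 243.6]
eef_rot: [-1.404, 1.571, -2.65]
ft_force: [0.8, -1.7, -0.1]
width: 0.677
```

Run:
```python
from h import *
import time
s=bot.state(); p=bot.camera_params("wrist"); im=bot.read_camera("wrist"); print(s["tool_pos"],s["qd"].round(3)); cv2.imwrite("pics/w1.png",im)
import pickle; pickle.dump((s,p),open("w1.pkl","wb"))
```

```text
[ 527.8304445  -163.52603608  243.55076687] [ 0.912  0.388 -0.514 -0.004  0.119  0.908]
```

View pics/w1.png

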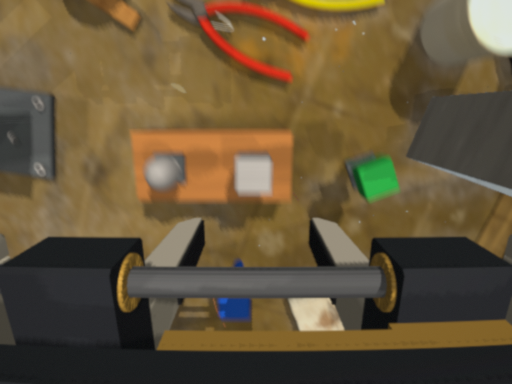

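The flat head's bright top is at about (253,174), square in the picture. The arm was still moving, so I'll take the measuring frame now that it has settled.

Run:
```python
from h import *
for i in range(3): bot.read_camera("wrist")
s=bot.state(); p=bot.camera_params("wrist"); im=bot.read_camera("wrist"); print(s["time_s"],s["tool_pos"].round(1),s["qd"].round(3)); cv2.imwrite("pics/w2.png",im)
from scipy.spatial.transform import Rotation as Q
T=Q.from_euler("xyz",s["eef_rot"]).as_matrix(); print(T.round(4).tolist())
hsv=cv2.cvtColor(im,cv2.COLOR_BGR2HSV); m=((hsv[...,1]<40)&(hsv[...,2]>165)).astype(np.uint8)
cs,_=cv2.findContours(m,cv2.RETR_EXTERNAL,cv2.CHAIN_APPROX_NONE)
for c in cs:
    if cv2.contourArea(c)<150: continue
    r=cv2.minAreaRect(c); b=cv2.boxPoints(r)
    if not(120<r[0][0]<300 and 100<r[0][1]<260): continue
    P=np.array([onz(p,q,104)for q in b]); e=P[1]-P[0]; f=P[2]-P[1]
    print(r,"ctr",P.mean(0).round(1),"sides",np.hypot(*e[:2]).round(1),np.hypot(*f[:2]).round(1),"ang",np.degrees(np.arctan2(e[1],e[0])).round(1),np.degrees(np.arctan2(f[1],f[0])).round(1))
    print(" shift in tool",(T.T@(P.mean(0)-s["tool_pos"])).round(1))
# rest outline
m=((hsv[...,0]<12)&(hsv[...,1]>120)).astype(np.uint8)
for c in cv2.findContours(m,cv2.RETR_EXTERNAL,cv2.CHAIN_APPROX_NONE)[0]:
    if cv2.contourArea(c)>4000:
        r=cv2.minAreaRect(c);b=cv2.boxPoints(r);P=np.array([onz(p,q,54)for q in b]);print("rest",r,P.mean(0).round(1),[(P[i+1]-P[i])[:2].round(1)for i in range(2)])
cv2.imwrite("pics/w2c.png",cv2.resize(im[110:220,110:310],None,fx=4,fy=4,interpolation=cv2.INTER_CUBIC))
```

```text
1.35 [ 526.9 -164.2  243.1] [-0.051 -0.014  0.015 -0.009  0.001 -0.005]
[[-0.0013, 0.9467, 0.3222], [0.0002, 0.3222, -0.9467], [-1.0, -0.0012, -0.0006]]
((159.5, 174.0), (18.0, 19.0), 90.0) ctr [507.1 -71.8 104. ] sides 18.6 17.9 ang -71.4 -165.4
 shift in tool [139.1  11.2 -93.9]
((255.0, 178.0), (34.0, 34.0), 90.0) ctr [ 533.1 -161.2  104. ] sides 32.6 33.9 ang -71.2 -160.4
 shift in tool [139.1   7.   -0.8]
```

View pics/w2c.png

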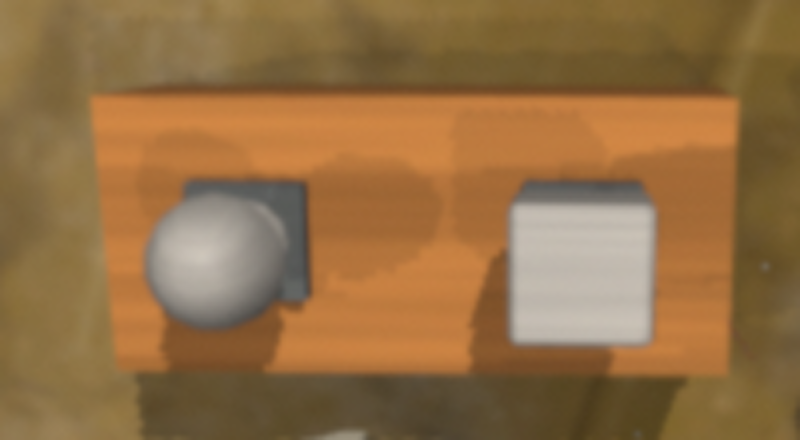

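The head is aligned with the tool to within a degree and measures 34–35 mm, which fits 36. Now I descend and grip.

Request:
move_arm:
  commands:
    - [[0.03,0.007,-0.001,0,0,0,0.68],[0.065,0.007,-0.001,0,0,0,0.68],[0.1,0.007,-0.001,0,0,0,0.68],[0.13,0.007,-0.001,0,0,0,0.68],[0.144,0.007,-0.001,0,0,0,0.68],[0.144,0.007,-0.001,0,0,0,0.68],[0.144,0.007,-0.001,0,0,0,0.3],[0.144,0.007,-0.001,0,0,0,0.3],[0.144,0.007,-0.001,0,0,0,0.3],[0.144,0.007,-0.001,0,0,0,0.3]]
  grip_force: 50

```text
time_s: 2.4
tool_pos: [533.2, -162.0, 100.6]
eef_rot: [1.588, 1.57, 0.342]
ft_force: [-1.3, 3.6, 3.6]
width: 0.384
```

Run:
```python
from h import *
p=bot.camera_params("top")
P=np.array([onz(p,(u/3.8+190,v/3.8+150),12) for u,v in((97,203),(235,183),(255,318),(118,345))])
print(P.round(1),P.mean(0).round(1))
for i in range(4):
    e=P[(i+1)%4]-P[i]; print(np.hypot(*e[:2]).round(1),np.degrees(np.arctan2(e[1],e[0])).round(1))
Q=np.array([onz(p,(u/3.8+190,v/3.8+150),75) for u,v in((124,208),(212,200),(216,280),(136,293))]);print(Q.mean(0).round(1))
```

```text
[[509.8 212.2  12. ]
 [526.6 104.5  12. ]
 [420.4  88.   12. ]
 [398.8 192.8  12. ]] [463.9 149.4  12. ]
109.1 -81.1
107.5 -171.2
107.1 101.6
112.7 9.9
[465.6 149.4  75. ]
```

Request:
move_arm:
  commands:
    - [[-0.01,0,0,0,0,0,0.3],[-0.03,0,0,0,0,0,0.3],[-0.07,0,0,0,0,0,0.3],[-0.11,0,0,0,0,0,0.3],[-0.13,0,0,0,0,0,0.3],[-0.13,0,0,0,0,0,0.3]]

```text
time_s: 3.0
tool_pos: [534.8, -163.0, 233.7]
eef_rot: [0.731, 1.563, -0.515]
ft_force: [0.7, -0.6, -2.9]
width: 0.38
```

Request:
move_arm:
  commands:
    - [[0,-0.002,-0.04,2,0,0,0.3],[0,-0.002,-0.09,4,0,0,0.3],[0,-0.002,-0.14,6,0,0,0.3],[0,-0.002,-0.19,9,0,0,0.3],[0,-0.002,-0.24,9,0,0,0.3],[0,-0.002,-0.28,9,0,0,0.3],[0,-0.002,-0.31,9,0,0,0.3],[0,-0.002,-0.323,9,0,0,0.3],[0,-0.002,-0.323,9,0,0,0.3],[0,-0.002,-0.323,9,0,0,0.3]]

```text
time_s: 4.0
tool_pos: [428.1, 142.6, 229.0]
eef_rot: [-0.893, 1.57, -2.296]
ft_force: [-0.4, -0.3, -3.5]
width: 0.387
```

Run:
```python
from h import *
for i in range(2): bot.read_camera("wrist")
s=bot.state(); p=bot.camera_params("wrist"); im=bot.read_camera("wrist"); print(s["time_s"],s["tool_pos"].round(1),s["qd"].round(3)); cv2.imwrite("pics/w3.png",im)
import pickle; pickle.dump((s,p),open("w3.pkl","wb"))
```

```text
4.1 [428.6 142.1 229.3] [-0.007 -0.002 -0.002  0.003  0.003  0.004]
```

View pics/w3.png

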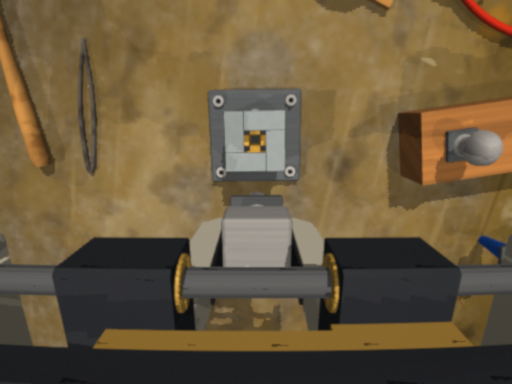

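The mouth is at about (255,142) and the plate is nearly square in the picture. The held head is at about (258,235). I'll measure both more closely.

Run:
```python
from h import *
import pickle
s,p=pickle.load(open("w3.pkl","rb")); im=cv2.imread("pics/w3.png")
from scipy.spatial.transform import Rotation as Q
T=Q.from_euler("xyz",s["eef_rot"]).as_matrix(); print(T.round(4).tolist())
hsv=cv2.cvtColor(im,cv2.COLOR_BGR2HSV)
def rep(n,m,z,lim):
    m=m.astype(np.uint8); k=np.zeros_like(m); k[lim[1]:lim[3],lim[0]:lim[2]]=1; m=cv2.morphologyEx(m*k,cv2.MORPH_CLOSE,np.ones((3,3)))
    pts=np.vstack([c for c in cv2.findContours(m,cv2.RETR_EXTERNAL,cv2.CHAIN_APPROX_NONE)[0] if cv2.contourArea(c)>15])
    b=cv2.boxPoints(cv2.minAreaRect(pts)); P=np.array([onz(p,q,z)for q in b]); e=P[1]-P[0];f=P[2]-P[1]
    print(n,b.mean(0),"ctr",P.mean(0).round(1),"sides",np.hypot(*e[:2]).round(1),np.hypot(*f[:2]).round(1),"ang",(np.degrees(np.arctan2(e[1],e[0]))%90).round(1),(np.degrees(np.arctan2(f[1],f[0]))%90).round(1),"tool",(T.T@(P.mean(0)-s["tool_pos"])).round(1))
S,V=hsv[...,1],hsv[...,2]
rep("box top",(S<60)&(V>130),75,(222,108,288,176))
rep("plate",(S<75)&(V>50),12,(200,80,312,190))
rep("collet",(S>100),75,(238,125,273,158))
print("tooly ang",np.degrees(np.arctan2(T[1,1],T[0,1])))
a=cv2.resize(im[85:190,200:310],None,fx=3.6,fy=3.6,interpolation=cv2.INTER_CUBIC)
b=cv2.resize(im[185:290,205:315],None,fx=3.6,fy=3.6,interpolation=cv2.INTER_CUBIC)
cv2.imwrite("pics/w3c.png",np.hstack([a,b]))
# project tool-frame points for check
def proj(X):
    c=R(p).T@(X-p["xyz"]); q=c[:2]/c[2]; q=q*(1+p["k1"]*(q@q)); return (q*[p["fx"],p["fy"]]+[p["cx"],p["cy"]]).round(1)
for n,v in(("top front L",(-6,18,-18)),("top front R",(-6,18,18)),("bottom front R",(18,18,18)),("flange front L",(38,17,-17)),("flange front R",(38,17,17)),("tip front",(94,5,0))): print(n,proj(s["tool_pos"]+T@np.array(v,float)))
```

```text
[[-0.0004, 0.9862, 0.1656], [-0.0006, 0.1656, -0.9862], [-1.0, -0.0005, 0.0006]]
box top [255.5739  141.43121] ctr [468.3 148.8  75. ] sides 64.2 63.3 ang 6.0 7.6 tool [ 1.543e+02  4.040e+01 -1.000e-01]
plate [254.99731 134.29608] ctr [469.7 149.8  12. ] sides 108.1 110.2 ang 10.3 12.4 tool [217.3  41.9  -0.9]
collet [254.5 141.5] ctr [468.8 150.   75. ] sides 20.7 20.8 ang 9.5 9.9 tool [154.3  41.   -1.2]
tooly ang 9.534842727034295
top front L [218.5 220.3]
top front R [292.3 220.3]
bottom front R [287.2 205.3]
flange front L [228.6 197.2]
flange front R [282.4 197.2]
tip front [255.6 192.4]
```

View pics/w3c.png

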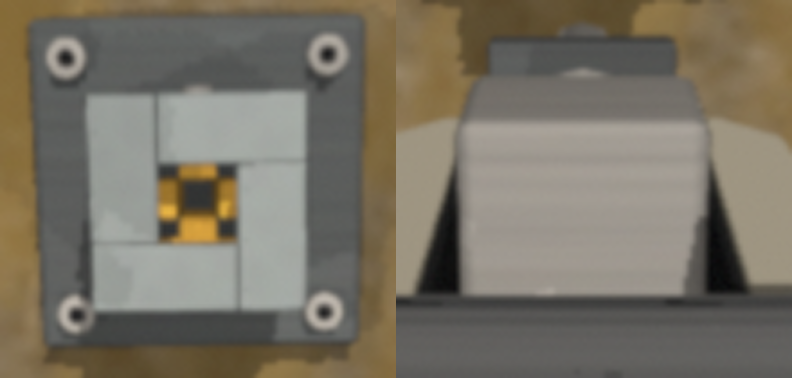

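Mouth found at (255,141.4), which is tool offset y ≈ +40.7, z ≈ −1.5 once I correct for the small bias seen on the held head. The held head sits centred in y and about 4 mm low in the grip. Moving over the mouth and starting in.

Request:
move_arm:
  commands:
    - [[0,0.02,-0.0007,-0.7,0,0,0.3],[0,0.0405,-0.0015,-0.7,0,0,0.3],[0,0.0405,-0.0015,-0.7,0,0,0.3],[0.02,0.0405,-0.0015,-0.7,0,0,0.3],[0.04,0.0405,-0.0015,-0.7,0,0,0.3],[0.05,0.0405,-0.0015,-0.7,0,0,0.3],[0.056,0.0405,-0.0015,-0.7,0,0,0.3],[0.062,0.0405,-0.0015,-0.7,0,0,0.3],[0.062,0.0405,-0.0015,-0.7,0,0,0.3]]

```text
time_s: 5.05
tool_pos: [467.7, 151.3, 167.4]
eef_rot: [-1.62, 1.57, -3.012]
ft_force: [1.1, 0.7, -3.6]
width: 0.385
```

Run:
```python
from h import *
s=bot.state(); print(s["tool_pos"].round(1),s["ft_force"].round(2))
a=bot.read_camera("scene")[185:275,215:305]; b=bot.read_camera("top")[170:260,190:280]
cv2.imwrite("pics/c4.png",np.hstack([cv2.resize(x,None,fx=4.4,fy=4.4,interpolation=cv2.INTER_CUBIC)for x in(a,b)]))
```

```text
[467.7 151.3 167.4] [ 1.05  0.71 -3.63]
```

View pics/c4.png

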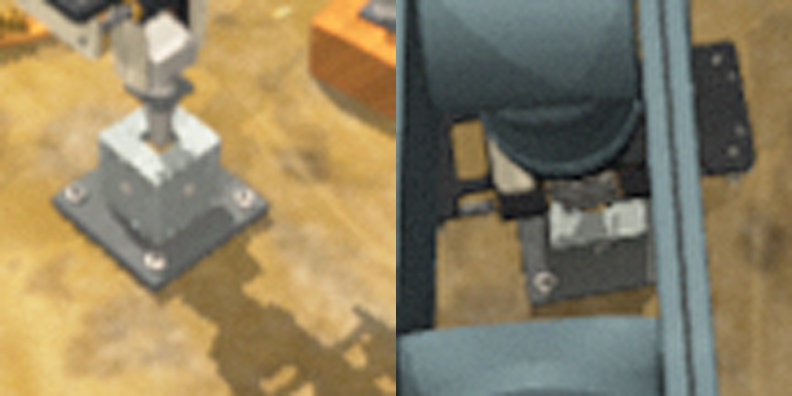

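The scene view shows the tang in the mouth, roughly centred at crop (160,135). Force is just the weight, so I continue down.

Request:
move_arm:
  commands:
    - [[0.004,0,0,0,0,0,0.3],[0.008,0,0,0,0,0,0.3],[0.008,0,0,0,0,0,0.3]]

```text
time_s: 5.45
tool_pos: [467.4, 151.5, 159.2]
eef_rot: [-1.637, 1.57, -3.028]
ft_force: [-0.2, 0.2, -3.7]
width: 0.383
```

Request:
move_arm:
  commands:
    - [[0.003,0,0,0,0,0,0.3],[0.004,0,0,0,0,0,0.3]]

```text
time_s: 5.65
tool_pos: [467.7, 151.5, 155.4]
eef_rot: [-1.7, 1.57, -3.091]
ft_force: [-1.2, -0.5, -3.2]
width: 0.382
```

Request:
move_arm:
  commands:
    - [[0.003,0,0,0,0,0,0.3],[0.003,0,0,0,0,0,0.3]]

```text
time_s: 5.85
tool_pos: [467.8, 151.5, 152.3]
eef_rot: [-1.952, 1.571, 2.94]
ft_force: [1.5, 0.8, -3.3]
width: 0.385
```

Request:
move_arm:
  commands:
    - [[0.003,0,0,0,0,0,0.3],[0.003,0,0,0,0,0,0.3]]

```text
time_s: 6.05
tool_pos: [468.0, 151.4, 149.4]
eef_rot: [0.955, 1.57, -0.436]
ft_force: [0.8, 0.6, -3.8]
width: 0.384
```

Request:
move_arm:
  commands:
    - [[0.003,0,0,0,0,0,0.3],[0.003,0,0,0,0,0,0.3]]

```text
time_s: 6.25
tool_pos: [468.1, 151.3, 146.5]
eef_rot: [0.949, 1.57, -0.442]
ft_force: [2.5, -1.7, -4.8]
width: 0.386
```

Request:
move_arm:
  commands:
    - [[0.002,0,0,0,0,0,0.3],[0.002,0,0,0,0,0,0.3]]

```text
time_s: 6.45
tool_pos: [468.2, 151.3, 144.7]
eef_rot: [1.012, 1.57, -0.379]
ft_force: [2.2, -2.1, -3.0]
width: 0.384
```

Request:
move_arm:
  commands:
    - [[0.002,0,0,0,0,0,0.3],[0.002,0,0,0,0,0,0.3]]

```text
time_s: 6.65
tool_pos: [468.3, 151.2, 142.8]
eef_rot: [1.029, 1.57, -0.362]
ft_force: [2.2, -1.9, -1.4]
width: 0.385
```

Request:
move_arm:
  commands:
    - [[0.002,0.0005,0.0005,0,0,0,0.3],[0.002,0.0005,0.0005,0,0,0,0.3]]

```text
time_s: 6.85
tool_pos: [468.7, 151.1, 140.7]
eef_rot: [1.284, 1.57, -0.107]
ft_force: [2.9, -2.6, -0.3]
width: 0.388
```

Request:
move_arm:
  commands:
    - [[0.002,0.0005,0.0005,0,0,0,0.3],[0.002,0.0005,0.0005,0,0,0,0.3]]

```text
time_s: 7.05
tool_pos: [468.9, 150.9, 138.6]
eef_rot: [-3.085, 1.57, 1.807]
ft_force: [2.0, -1.0, 1.8]
width: 0.38
```

Contact at a few N. Release so the stake can self-centre, then back off and look.

Request:
move_arm:
  commands:
    - [[0,0,0,0,0,0,0.6],[0,0,0,0,0,0,0.6],[0,0,0,0,0,0,0.6],[0,0,0,0,0,0,0.6],[-0.02,0,0,0,0,0,0.6],[-0.05,0,0,0,0,0,0.6],[-0.08,0,0,0,0,0,0.6],[-0.1,0,0,0,0,0,0.6],[-0.1,0,0,0,0,0,0.6],[-0.1,0,0,0,0,0,0.6]]

```text
time_s: 8.05
tool_pos: [468.7, 150.8, 238.3]
eef_rot: [2.919, 1.571, 1.528]
ft_force: [0.1, -0.3, -0.4]
width: 0.602
```

Run:
```python
from h import *
bot.read_camera("wrist")
s=bot.state(); p=bot.camera_params("wrist"); im=bot.read_camera("wrist"); print(s["tool_pos"].round(1),s["ft_force"].round(2))
import pickle; pickle.dump((s,p),open("w5.pkl","wb"));cv2.imwrite("pics/w5.png",im)
a=bot.read_camera("scene")[165:275,205:315]; b=im[80:300,150:370]
cv2.imwrite("pics/c5.png",np.hstack([cv2.resize(a,(396,396),interpolation=cv2.INTER_CUBIC),cv2.resize(b,(396,396),interpolation=cv2.INTER_CUBIC)]))
```

```text
[468.2 150.7 237.5] [ 0.43 -0.29  0.34]
```

View pics/c5.png

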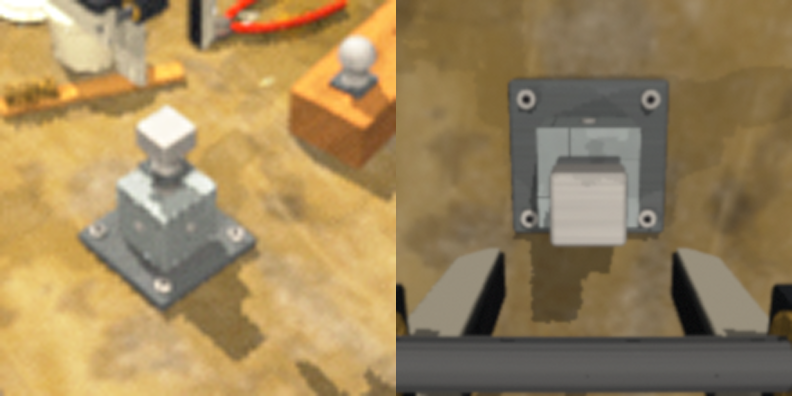

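The stake stands upright and square in the holder, with its head at wrist pixel about (256.7,195.6). Locating it before pressing.

Run:
```python
from h import *
import pickle
from scipy.spatial.transform import Rotation as Q
s,p=pickle.load(open("w5.pkl","rb")); im=cv2.imread("pics/w5.png")
T=Q.from_euler("xyz",s["eef_rot"]).as_matrix(); print(T.round(3).tolist())
h=cv2.cvtColor(im,cv2.COLOR_BGR2HSV); m=((h[...,1]<40)&(h[...,2]>165)).astype(np.uint8); m[:,:230]=0;m[:,285:]=0;m[:170]=0;m[225:]=0
c=max(cv2.findContours(m,0,1)[0],key=cv2.contourArea); r=cv2.minAreaRect(c); print(r)
for z in(135,141,147):
    P=np.array([onz(p,q,z)for q in cv2.boxPoints(r)]);print(z,P.mean(0).round(1),np.linalg.norm(P[1]-P[0]).round(1),(T.T@(P.mean(0)-s["tool_pos"])).round(1))
```

```text
[[-0.002, 0.984, 0.179], [-0.0, 0.179, -0.984], [-1.0, -0.002, -0.0]]
((256.5, 195.5), (37.0, 39.0), 90.0)
135 [467.8 149.9 135. ] 33.0 [102.5  -0.4   0.8]
141 [469.5 150.2 141. ] 32.1 [96.5  1.3  0.7]
147 [471.2 150.5 147. ] 31.3 [90.5  3.   0.7]
```

The head is within about 1 mm of the tool axis. Close the fingers and come down to press on the top.

Request:
move_arm:
  commands:
    - [[0.01,0.001,0.0005,0,0,0,0],[0.02,0.001,0.0005,0,0,0,0],[0.03,0.001,0.0005,0,0,0,0],[0.04,0.001,0.0005,0,0,0,0],[0.05,0.001,0.0005,0,0,0,0],[0.058,0.001,0.0005,0,0,0,0],[0.062,0.001,0.0005,0,0,0,0],[0.062,0.001,0.0005,0,0,0,0]]

```text
time_s: 9.0
tool_pos: [469.7, 150.4, 176.0]
eef_rot: [-1.638, 1.57, -3.029]
ft_force: [0.8, 0.3, 0.1]
width: 0.01
```

Request:
move_arm:
  commands:
    - [[0.002,0,0,0,0,0,0],[0.004,0,0,0,0,0,0],[0.004,0,0,0,0,0,0]]

```text
time_s: 9.3
tool_pos: [470.1, 150.4, 172.7]
eef_rot: [1.563, 1.571, 0.172]
ft_force: [-0.5, 0.2, 1.0]
width: 0.005
```

Request:
move_arm:
  commands:
    - [[0.0015,0,0,0,0,0,0],[0.003,0,0,0,0,0,0]]

```text
time_s: 9.5
tool_pos: [470.1, 150.4, 169.7]
eef_rot: [1.514, 1.57, 0.123]
ft_force: [0.4, -0.2, 0.7]
width: 0.007
```

Request:
move_arm:
  commands:
    - [[0.001,0,0,0,0,0,0],[0.002,0,0,0,0,0,0]]

```text
time_s: 9.7
tool_pos: [470.0, 150.4, 167.6]
eef_rot: [-2.878, 1.571, 2.014]
ft_force: [0.0, -0.7, 0.5]
width: 0.007
```

Request:
move_arm:
  commands:
    - [[0.001,0,0,0,0,0,0],[0.002,0,0,0,0,0,0]]

```text
time_s: 9.9
tool_pos: [470.3, 150.4, 166.0]
eef_rot: [1.524, 1.57, 0.133]
ft_force: [-0.7, -0.3, 3.5]
width: 0.004
```

Request:
move_arm:
  commands:
    - [[0.001,0,0,0,0,0,0],[0.0015,0,0,0,0,0,0]]

```text
time_s: 10.1
tool_pos: [470.2, 150.4, 164.3]
eef_rot: [1.491, 1.57, 0.1]
ft_force: [0.2, -0.0, 3.1]
width: 0.002
```

Request:
move_arm:
  commands:
    - [[0.0008,0,0,0,0,0,0],[0.0015,0,0,0,0,0,0]]

```text
time_s: 10.3
tool_pos: [470.1, 150.4, 162.7]
eef_rot: [1.524, 1.57, 0.134]
ft_force: [0.6, 0.6, 3.3]
width: 0.002
```

Request:
move_arm:
  commands:
    - [[0.0008,0,0,0,0,0,0],[0.0015,0,0,0,0,0,0]]

```text
time_s: 10.5
tool_pos: [470.1, 150.4, 161.1]
eef_rot: [1.429, 1.571, 0.038]
ft_force: [0.3, -1.1, 3.2]
width: 0.002
```

Request:
move_arm:
  commands:
    - [[0.0006,0,0,0,0,0,0],[0.001,0,0,0,0,0,0]]

```text
time_s: 10.7
tool_pos: [470.0, 150.4, 160.1]
eef_rot: [-2.962, 1.571, 1.93]
ft_force: [0.1, 1.3, 2.6]
width: 0.005
```

Request:
move_arm:
  commands:
    - [[0.0005,0,0,0,0,0,0],[0.001,0,0,0,0,0,0]]

```text
time_s: 10.9
tool_pos: [470.1, 150.4, 159.1]
eef_rot: [1.522, 1.571, 0.132]
ft_force: [0.1, -0.2, 3.4]
width: 0.006
```

Request:
move_arm:
  commands:
    - [[0.0005,0,0,0,0,0,0],[0.001,0,0,0,0,0,0]]

```text
time_s: 11.1
tool_pos: [470.0, 150.4, 158.1]
eef_rot: [1.117, 1.571, -0.274]
ft_force: [-0.2, 0.2, 3.6]
width: 0.006
```

Request:
move_arm:
  commands:
    - [[0.0005,0,0,0,0,0,0],[0.001,0,0,0,0,0,0]]

```text
time_s: 11.3
tool_pos: [470.0, 150.4, 157.1]
eef_rot: [1.999, 1.571, 0.608]
ft_force: [-0.2, 0.0, 3.1]
width: 0.007
```

Request:
move_arm:
  commands:
    - [[0.0005,0,0,0,0,0,0],[0.001,0,0,0,0,0,0]]

```text
time_s: 11.5
tool_pos: [470.0, 150.4, 156.1]
eef_rot: [0.347, 1.571, -1.044]
ft_force: [-0.1, -0.2, 2.4]
width: 0.005
```

Request:
move_arm:
  commands:
    - [[0.0005,0,0,0,0,0,0],[0.001,0,0,0,0,0,0]]

```text
time_s: 11.7
tool_pos: [470.3, 150.4, 155.5]
eef_rot: [1.487, 1.57, 0.097]
ft_force: [0.6, 0.3, 6.2]
width: 0.004
```

Request:
move_arm:
  commands:
    - [[0.0005,0,0,0,0,0,0],[0.001,0,0,0,0,0,0]]

```text
time_s: 11.9
tool_pos: [470.6, 150.5, 155.0]
eef_rot: [1.463, 1.569, 0.072]
ft_force: [-1.1, -0.1, 9.0]
width: 0.006
```

It is wedging now, gaining about 3–4 N per commanded mm.

Request:
move_arm:
  commands:
    - [[0.0005,0,0,0,0,0,0],[0.001,0,0,0,0,0,0]]

```text
time_s: 12.1
tool_pos: [471.0, 150.5, 154.5]
eef_rot: [1.458, 1.568, 0.067]
ft_force: [-1.4, 0.3, 12.2]
width: 0.006
```

Request:
move_arm:
  commands:
    - [[0.0004,0,0,0,0,0,0],[0.0007,0,0,0,0,0,0]]

```text
time_s: 12.3
tool_pos: [471.2, 150.5, 154.2]
eef_rot: [1.466, 1.567, 0.075]
ft_force: [-1.7, -0.1, 14.0]
width: -0.0
```

Request:
move_arm:
  commands:
    - [[0.0004,0,0,0,0,0,0],[0.0007,0,0,0,0,0,0],[0.0007,0,0,0,0,0,0]]

```text
time_s: 12.6
tool_pos: [471.4, 150.5, 153.8]
eef_rot: [1.471, 1.567, 0.08]
ft_force: [-1.1, 0.2, 15.4]
width: 0.008
```

Request:
move_arm:
  commands:
    - [[0.0003,0,0,0,0,0,0],[0.0005,0,0,0,0,0,0],[0.0005,0,0,0,0,0,0]]

```text
time_s: 12.9
tool_pos: [471.6, 150.6, 153.6]
eef_rot: [1.468, 1.566, 0.077]
ft_force: [-1.3, -0.7, 17.3]
width: 0.002
```

Request:
move_arm:
  commands:
    - [[0.0003,0,0,0,0,0,0],[0.0004,0,0,0,0,0,0],[0.0004,0,0,0,0,0,0],[0.0004,0,0,0,0,0,0]]

```text
time_s: 13.3
tool_pos: [471.8, 150.6, 153.4]
eef_rot: [1.464, 1.566, 0.073]
ft_force: [-1.9, -0.3, 17.9]
width: 0.005
```

Run:
```python
from h import *
for i in range(4): bot.read_camera("top"); s=bot.state(); print(s["tool_pos"].round(2),s["ft_force"].round(1))
```

```text
[471.78 150.55 153.37] [-0.8 -0.5 17.4]
[471.78 150.56 153.37] [-1.9  0.2 18.1]
[471.74 150.57 153.35] [-2.2 -0.9 18.4]
[471.8  150.55 153.38] [-1.6  0.2 17.9]
```

It holds steady at 18 N without creeping. Proof test: back off and re-press to the same target.

Request:
move_arm:
  commands:
    - [[-0.008,0,0,0,0,0,0],[-0.008,0,0,0,0,0,0],[-0.008,0,0,0,0,0,0]]

```text
time_s: 13.8
tool_pos: [469.6, 150.4, 158.4]
eef_rot: [-1.682, 1.57, -3.073]
ft_force: [0.2, -0.0, -0.1]
width: 0.006
```

Request:
move_arm:
  commands:
    - [[0.002,0,0,0,0,0,0],[0.004,0,0,0,0,0,0],[0.005,0,0,0,0,0,0],[0.006,0,0,0,0,0,0],[0.0068,0,0,0,0,0,0],[0.0075,0,0,0,0,0,0],[0.0079,0,0,0,0,0,0],[0.0079,0,0,0,0,0,0],[0.0079,0,0,0,0,0,0]]

```text
time_s: 14.7
tool_pos: [471.6, 150.6, 153.3]
eef_rot: [1.467, 1.566, 0.076]
ft_force: [-2.4, -0.2, 16.3]
width: 0.004
```

Request:
move_arm:
  commands:
    - [[-0.01,0,0,0,0,0,0],[-0.04,0,0,0,0,0,0],[-0.08,0,0,0,0,0,0],[-0.1,0,0,0,0,0,0],[-0.1,0,0,0,0,0,0],[-0.1,0,0,0,0,0,0]]

```text
time_s: 15.3
tool_pos: [469.8, 150.4, 250.6]
eef_rot: [-1.477, 1.571, -2.868]
ft_force: [-0.8, 0.7, -0.7]
width: 0.004
```

Run:
```python
from h import *
bot.read_camera("wrist")
s=bot.state(); im=bot.read_camera("wrist"); print(s["time_s"],s["tool_pos"].round(1),s["ft_force"].round(2))
a=bot.read_camera("scene")[165:275,205:315]; b=im[80:300,150:370]
cv2.imwrite("pics/c6.png",np.hstack([cv2.resize(a,(396,396),interpolation=cv2.INTER_CUBIC),cv2.resize(b,(396,396),interpolation=cv2.INTER_CUBIC)]))
```

```text
15.35 [469.3 150.3 249.7] [-0.47 -0.36 -0.01]
```

View pics/c6.png

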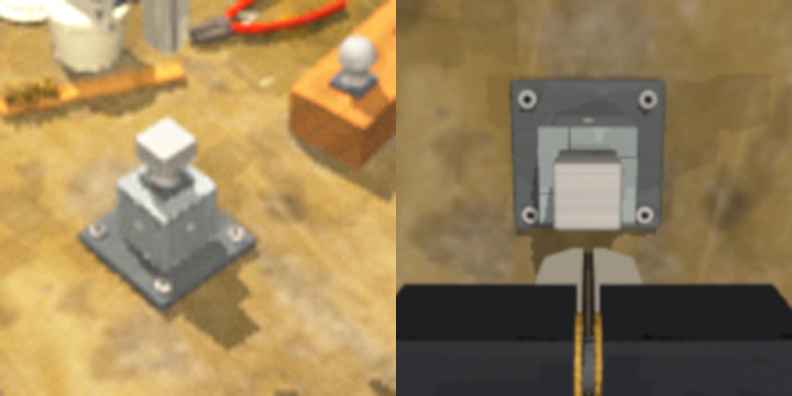

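The stake stands upright and square, the domed stake is still in the rest, and the arm is clear. Handing in.

```bash
python3 -c "
from h import *
print(bot.job_done(), bot.state()['time_s'])"
```

```text
the job is handed in; nothing more can be done
the job is handed in; nothing more can be done
```

The flat stake is wedged upright in the grey holder, and I handed the job in at about 15.4 s of the 48 s allowed. I lifted it out of the rest, set its tang loosely in the collet, and released it so it could centre itself. Then I pressed it down with closed fingers on its head. It rode down at about 3 N to the stop, and the push then rose to about 18 N. I saw no reading above 18.4 N.

- **Tightness:** the stake held at about 18 N for 0.2 s without creeping. After backing off, a second push to nearly the same target read 16.3 N. The stake stood within 0.1 mm of its earlier height (tool z 153.3 against 153.4).
- **Height:** the shoulder stands about 3 mm above the rim, worked out from the tool height, which fits the 2–9 mm range.
- **Final views:** the stake is upright and square, the domed stake is still in the rest, and the arm touches nothing.
- **Disagreements:** the re-press read about 1.5 N less than the first push. The fingertips also slid about 2 mm sideways under load, with a side force of about 2 N.

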